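Pack the blood-film staining kit

ROBOT

A 6-joint arm with a two-finger parallel gripper is mounted at the origin on a cart in front of the work surface, level with it; the furniture and walls round the work are solid. World frame = base frame: x ahead of the robot, y to its left, z up, the work surface at z = 0. Lengths are in m, angles in degrees, forces in N, time in s.
With the tool pointing down it reaches from about 0.35 to 0.725 m from the base axis. Payload 4.3 kg.
Tool frame: the origin (TCP) lies where the fingers leave the gripper's body, on its centre line; the fingertips stand 73 mm ahead of it and the grasp point (between the pads) lies 54 mm ahead of it; z points along the fingers, y is the line along which they close (so a half turn about z gives the same grasp; the last joint's range is limited). The gripper opens to 85 mm and grips with 20 to 120 N. Pads are 22 mm wide; open, the fingers measure 114 mm over their backs; the gripper's body (76 mm by 85 mm) begins 54 mm behind the grasp point. The pads swing forward as they close: fully open they stand 13 mm farther back than shut.
Start: joints at [56.992, 21.618, 4.641, 73.018, 0, 83.68], TCP at [0.258, 0.514, 0.304] pointing down, gripper open.
Joint ranges: [-156.06, 156.06], [-48.1, 94.91], [-58.44, 69.94], [-101.28, 121.22], [-78.64, 73.56], [-180, 180]. Speed limits (degrees/s): [147.25, 147.25, 180, 180, 180, 180].

INTERFACE

Orientations are given as a 3x3 rotation matrix whose columns are the frame's x, y, z axes.
In Python, from workcell import bot, imaging, order gives the robot as it stands.
- The arm moves only by the tool send_rows, never from a script. Its argument "commands" is a list of rows, each a list of 3 entries, a list of its own where there are three numbers: the closure, from 0 (fully open) to 1 (shut), then the shift along the tool's x, y, z in mm, then the turn, a rotation vector about the tool's x, y, z in rad. In form: [[hand, [dx, dy, dz], [rx, ry, rz]], ...]. A call has 1 to 5 rows; each row is the pose to reach, as a shift and turn from the pose commanded when the call began, along the tool's axes at that moment; what a row does not reach only later rows make up. A row lasts 1/12 s, in which the tool goes at most 41.7 mm and 7.16 degrees, less where a joint would pass 70% of its speed; a pose out of reach is approached as far as the arm can. A call with a gripper value outside its range is refused whole. The fingers move at their own pace and stop on an object; "grip_force" is the grip in N (left out, the last holds). Time passes only in rows, so rows that repeat a pose let the fingers close. It gives the time, the measured TCP pose, the force, the opening and the grip force at its end, in the units of the state.
- bot.get_state(): the state, without advancing time (a new reading comes with each control period).
- imaging.camera(name): name is "side" or "top"; returns a dict with "frame" (420x560x3 uint8, red, green, blue), "fx", "fy", "cx", "cy" (pixels), "dist" ([k1, k2, p1, p2, k3] as OpenCV has them; the pictures are not rectified), "rvec" (rotation vector, rad) and "tvec" (3), from world to camera coordinates, as OpenCV has them. Camera axes: x right, y down, z forward; pixel columns grow to the right and rows downward; lengths in m; the calibration is good to about 2 mm. A picture is of the moment at which its call begins. There is no depth.
- order.job_done(): hands the job in; it is judged then, once.
The state is a dict: "t": time; "q": joint angles; "qd": joint speeds; "tau": joint torques, N m; "ee_pos": TCP position; "eef_rot": TCP orientation; "wrist_force": force on the tool from outside, world axes, zero at the start; "moment": the same for the moment, N m; "opening": finger opening in m; "finger_force": force on a finger pad.
Only numpy, scipy, OpenCV 4.12 (cv2) and the standard library are available. Lean on these libraries where they do the work, as an engineer would, in place of code of your own. Each camera call takes 0.05 s, during which the arm holds its last target. There are 200 camera calls.

TASK

Pack the staining kit into the steel tray: stand the smaller dropper bottle and the vial upright, each in the cup made for it, set the timer flat, knob up, in the wide shallow dish, and lay the forceps in the two notched rests, centred along them. The label roll and the larger dropper bottle do not belong to the kit: leave them standing where they are.

Things in the scene. Friction and masses are not known exactly. Their poses are not given: they have to be found in the camera images.
- bottle_center (a point): the smaller dropper bottle: amber glass with a black pipette cap, 76 mm tall. Its round body is 29 mm across up to a height of 45 mm, the cap above is 19 mm, the teat at the top 9 mm. Standing loose on the table. The point is on its axis, half-way up (38 mm above its foot); z points up along the bottle. 50 g.
- vial_center (a point): the serum vial: small clear glass with a white cap, 22 mm across, 44 mm tall, standing loose on the table. The point is on its axis, half-way up (22 mm above its foot); z points up along the vial. 18 g.
- timer_center (a point): the wind-up timer: a white round body 62 mm across and 20 mm high with a red knob on top, 22 mm across and 14 mm tall (34 mm in all; the knob does not turn here and may be used as the grip). Lying loose on the table. The point is on its axis, half-way up (17 mm above its underside); z points up along the knob. 70 g.
- forceps_center (a point): the forceps: plain steel, 127 mm long, 12 mm wide, 8 mm high as they lie loose on the table, long axis along y, z up. The point is at the middle of their length, 4 mm above their underside. 22 g. (A dark ball pen of the same length also lies on the table; it is no part of the kit.)
- forceps_rests (a point): two white notched blocks, 80 mm apart (68 mm clear between them, for fingers), along the near side of the fixed steel tray (256 x 140 mm, rim 16 mm high). Notch: 20 mm wide at the bottom, 27 at the mouth, 8 deep. Point: midway between them, level with the notch bottoms, 18 mm above the table; y runs through both notches, z up, x to the row of inserts (centres 67 mm off).
- bottle_cup_floor (a point): one of three inserts with a white cup (grey 81 mm square plates, fixed, in a row in the tray, order changes): the deeper cup, for the smaller dropper bottle: 19 mm deep, 40 mm across inside, flaring to 48 mm at its mouth (54 mm over all). Point: centre of its floor, 6 mm above the table; z up, x and y along the plate's sides.
- vial_cup_floor (a point): one of three inserts with a white cup (grey 81 mm square plates, fixed, in a row in the tray, order changes): the narrow low cup, for the vial: 9 mm deep, 32 mm across inside, flaring to 37 mm at its mouth (43 mm over all). Fingers that hold the vial must stay above its rim. Point: centre of its floor, 6 mm above the table; z up, x and y along the plate's sides.
- timer_dish_floor (a point): one of three inserts with a white cup (grey 81 mm square plates, fixed, in a row in the tray, order changes): the wide shallow dish, for the timer: 8 mm deep, 73 mm across inside, 80 mm over all. Point: centre of its floor, 6 mm above the table; z up, x and y along the plate's sides.
- label_roll_center (a point): a roll of white labels lying flat on the table, 62 mm across, 25 mm high, with an open brown core. Not part of the kit. The point is at its centre, half-way up; z up.
- big_bottle_center (a point): the larger dropper bottle: amber glass with a black pipette cap like the smaller one, but 36 mm across and 102 mm tall, standing loose on the table. Not part of the kit. The point is on its axis, half-way up (51 mm); z up.
Mind the look-alikes: they are no part of the job. Leave any turquoise look-alike of the part that bears vial_center alone.

How it is judged (in metres and radians):
At the end, for the whole second after the job is handed in: Bottle and vial upright (10 deg) on their cups' floors, within 9 mm of centre; timer flat, knob up, in its dish within 10 mm; forceps level in both notches, within 12 mm across, 20 mm along, 10 deg; roll and larger bottle upright within 20 mm of their starts; all released, at rest (horizontal distance between bottle_center and bottle_cup_floor below 0.009 m and z of bottle_center in the frame of bottle_cup_floor between 0.032 and 0.043 m and angle between each of bottle_center, vial_center's own z axis and vertical below 0.17 rad and horizontal distance between vial_center and vial_cup_floor below 0.009 m and z of vial_center in the frame of vial_cup_floor between 0.016 and 0.027 m and horizontal distance between timer_center and timer_dish_floor below 0.01 m and z of timer_center in the frame of timer_dish_floor between 0.011 and 0.022 m and angle between each of timer_center, forceps_center's own z axis and vertical below 0.12 rad and x of forceps_center in the frame of forceps_rests between -0.012 and 0.012 m and y of forceps_center in the frame of forceps_rests between -0.02 and 0.02 m and z of forceps_center in the frame of forceps_rests between -0.002 and 0.009 m and angle between the y axis of forceps_center and the y axis of forceps_rests, either way round below 0.17 rad and distance of each of label_roll_center, big_bottle_center from where it was at the start of the episode below 0.02 m and angle between each of label_roll_center, big_bottle_center's own z axis and vertical below 0.15 rad and linear speed of each of bottle, vial, timer, forceps below 0.02 m/s); the robot touches nothing.
It fails at once if the label roll or the larger dropper bottle is pushed or carried off its place (more than 20 mm) (distance of any of label_roll_center, big_bottle_center from where it was at the start of the episode above 0.02 m).
It also fails if it takes over 88 s, if anything falls off the work surface, if the arm or the gripper's body presses on something with over 40 N, if the wrist force passes 120 N, or if a joint passes its speed limit or range.

## Working session

There is one attempt and no reset: what is moved stays moved. The work goes in short steps, Python scripts to look and compute and a tool call to move; the robot and the scene stay as the last step left them, time stands still between calls to the robot, and variables do not carry over. Pictures are saved under pics/ and viewed, at most 14 in all, crops included, and the job is handed in when it is done.

Besides the shell and the picture viewer there is one more tool, called after "Emit:" as a command line: name --argument value ..., lists and objects as JSON in quotes. send_rows: Moves the arm, as the interface text tells. Its arguments: {"type":"object","properties":{"commands":{"type":"array","items":{"type":"array"}},"grip_force":{"type":"number"}},"required":["commands"]}

```bash
mkdir -p pics; ls
cat > h.py <<'E'
import numpy as np, cv2
from workcell import bot, imaging, order
def shot(n,f=None):
    c=imaging.camera(n)
    if f: cv2.imwrite(f'pics/{f}.png',c['frame'][:,:,::-1])
    return c
def K(c): return np.array([[c['fx'],0,c['cx']],[0,c['fy'],c['cy']],[0,0,1.]])
def w(c,u,v,z):
    "pixel -> world at height z"
    R=cv2.Rodrigues(np.array(c['rvec'],float))[0]; t=np.array(c['tvec'],float).ravel()
    p=cv2.undistortPoints(np.array([[[u,v]]],float),K(c),np.array(c['dist'],float)).ravel()
    d=R.T@np.array([p[0],p[1],1]); o=-R.T@t
    return o+d*(z-o[2])/d[2]
def px(c,P):
    return cv2.projectPoints(np.array(P,float).reshape(-1,1,3),np.array(c['rvec'],float),np.array(c['tvec'],float),K(c),np.array(c['dist'],float))[0].reshape(-1,2)
E
python3 - <<'E'
from h import *
for n in('top','side'):
    c=shot(n); cv2.imwrite(f'pics/{n}0.png',cv2.resize(c['frame'][:,:,::-1],(784,588),interpolation=cv2.INTER_CUBIC))
    R=cv2.Rodrigues(np.array(c['rvec'],float))[0]; print(n,-R.T@np.array(c['tvec']).ravel(),R[2],c['fx'])
s=bot.get_state();print(s['t'],s['ee_pos'],s['eef_rot'],s['opening'],s['wrist_force'])
E
```

```text
pics
top [ 0.39429839 -0.02635294  1.25544906] [ 0.11787832 -0.00516131 -0.99301463] 466.1605923411914
side [0.26724676 0.73804863 0.67359531] [ 0.279912   -0.74662067 -0.60349552] 442.7670826977422
0.1 [0.25798194 0.5133675  0.30304972] [[-8.93488042e-01  4.49085854e-01 -1.00726798e-03]
 [ 4.49086940e-01  8.93486697e-01 -1.56303097e-03]
 [ 1.98045444e-04 -1.84890038e-03 -9.99998271e-01]] 0.08526113716866957 [-0.444411   -0.41759501  0.64457561]
```

View pics/top0.png

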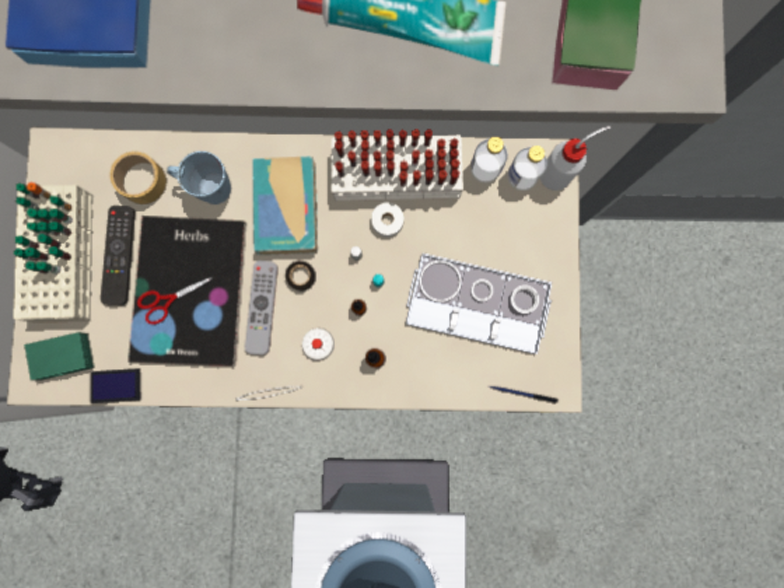

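View pics/side0.png

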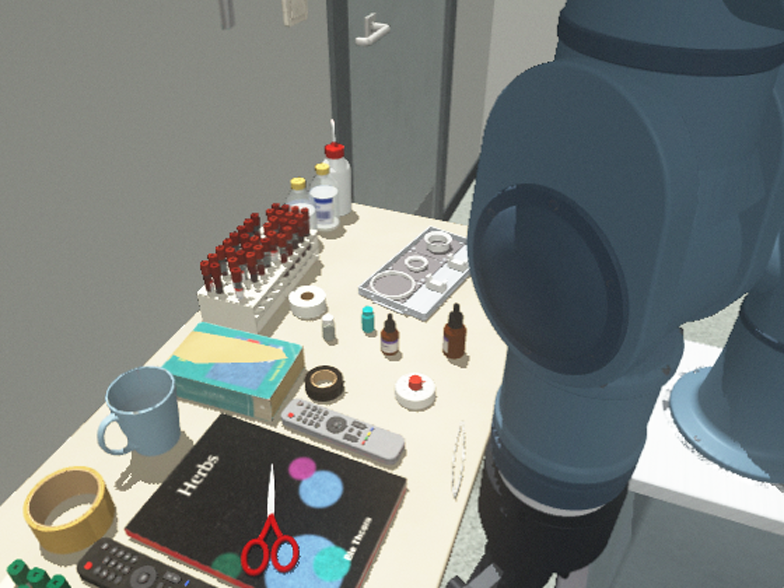

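Top view (1.4x): small bottle (358,307), big bottle (375,358), vial with white cap (356,253) against the turquoise look-alike (378,280). Timer is at (317,344) against the roll (387,219), forceps at (268,393) against the pen (524,394). Cups: dish (440,282), vial cup (482,290), bottle cup (524,299); rests (453,321) and (493,330). I choose by colour and size, then check the choices in a close crop.

Run:
```python
from h import *
im=cv2.imread('pics/top0.png') 
c=shot('top'); f=c['frame'][:,:,::-1]
np.save('c0.npy',c,allow_pickle=True)
a=f[145:295,160:300]; cv2.imwrite('pics/cA.png',cv2.resize(a,None,fx=4,fy=4,interpolation=cv2.INTER_CUBIC))
b=f[175:255,285:400]; cv2.imwrite('pics/cB.png',cv2.resize(b,None,fx=6,fy=6,interpolation=cv2.INTER_CUBIC))
```

```text
(no output)
```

View pics/cA.png

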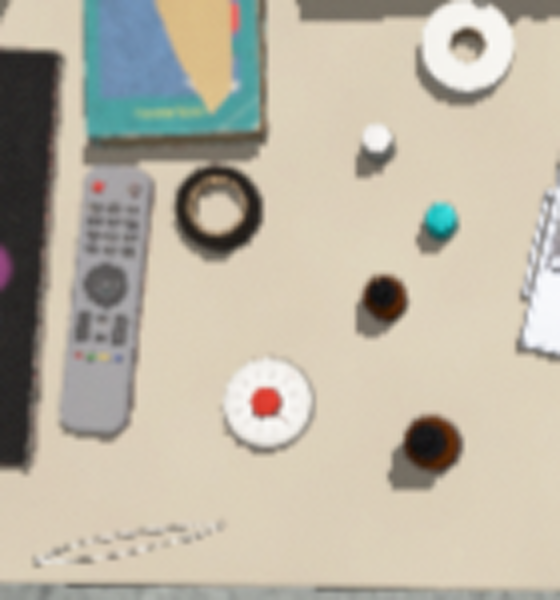

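View pics/cB.png

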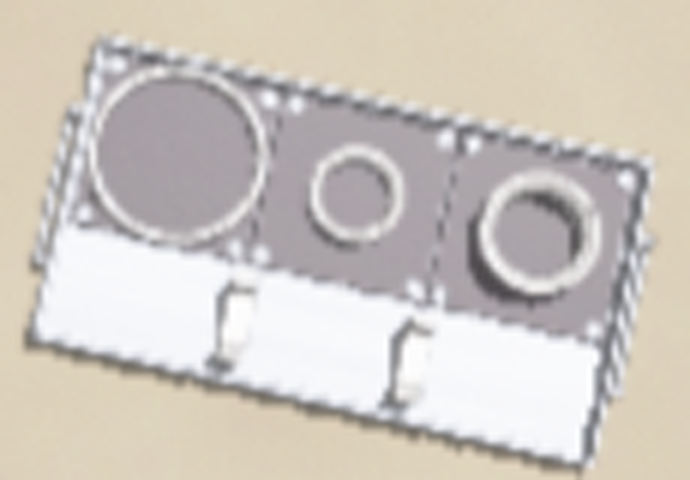

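Crop A confirms the choices: white-capped vial (377,138), turquoise look-alike (441,219), small bottle (385,298), big bottle (432,443), timer with red knob (266,402), forceps from (35,562) to (225,523). Crop B shows the dish (180,153), vial cup (357,194), bottle cup (539,234), and rests (236,325) and (412,364).

Run:
```python
from h import *
c=np.load('c0.npy',allow_pickle=True).item()
A=lambda x,y,z:w(c,160+(x+.5)/4-.5,145+(y+.5)/4-.5,z)
B=lambda x,y,z:w(c,285+(x+.5)/6-.5,175+(y+.5)/6-.5,z)
np.set_printoptions(precision=4,suppress=True)
for n,p in dict(vial=A(377,138,.044),bot=A(385,298,.045),botcap=A(382,294,.068),timer=A(266,402,.034),timerb=A(268,403,.02),big=A(432,443,.06),roll=A(466,46,.025),turq=A(441,219,.044),f1=A(35,562,.004),f2=A(225,523,.004),dish=B(180,153,.014),vc=B(357,194,.015),bc=B(539,234,.025),r1=B(236,325,.022),r2=B(412,364,.022)).items(): print(n,p)
cs=[B(100,40,.016),B(650,160,.016),B(585,465,.016),B(30,340,.016)]
print(cs,[np.linalg.norm(cs[i]-cs[i-1]) for i in range(4)])
d=A(225,523,.004)-A(35,562,.004);print(np.linalg.norm(d),np.degrees(np.arctan2(d[0],-d[1])))
# side-view checks
s=imaging.camera('side'); 
for n,P in dict(vial=A(377,138,.044),bot=[*A(385,298,.045)[:2],.076],timer=A(266,402,.034),bc=B(539,234,.025),vc=B(357,194,.015),dish=B(180,153,.014),f1=A(35,562,.004),f2=A(225,523,.004)).items(): print(n,px(s,P)*1.4)
```

```text
vial [0.6374 0.0547 0.044 ]
bot [0.5311 0.0468 0.045 ]
botcap [0.5311 0.0474 0.068 ]
timer [0.4626 0.1236 0.034 ]
timerb [0.4628 0.1239 0.02  ]
big [0.4367 0.0137 0.06  ]
roll [ 0.7053 -0.0025  0.025 ]
turq [0.5841 0.0114 0.044 ]
f1 [0.3563 0.2759 0.004 ]
f2 [0.3836 0.1518 0.004 ]
dish [ 0.589  -0.1081  0.014 ]
vc [ 0.5716 -0.1875  0.015 ]
bc [ 0.5537 -0.2668  0.025 ]
r1 [ 0.5111 -0.1331  0.022 ]
r2 [ 0.4952 -0.211   0.022 ]
[array([ 0.6395, -0.0715,  0.016 ]), array([ 0.5891, -0.3184,  0.016 ]), array([ 0.4522, -0.2882,  0.016 ]), array([ 0.5034, -0.0421,  0.016 ])] [np.float64(0.13922613511142598), np.float64(0.25199443268009736), np.float64(0.140134255646382), np.float64(0.25143034296796324)]
0.12712398681792667 12.402106134800299
vial [[326.7056 315.8467]]
bot [[390.3963 312.8766]]
timer [[415.0433 377.2239]]
bc [[437.1538 237.4353]]
vc [[415.0375 260.7   ]]
dish [[391.3568 282.0423]]
f1 [[453.8788 496.8251]]
f2 [[460.4983 420.2052]]
```

Emit:
send_rows --commands '[[0,[-180,-80,0],[0,0,-0.466]],[0,[-180,-80,0],[0,0,-0.466]],[0,[-180,-80,0],[0,0,-0.466]],[0,[-180,-80,0],[0,0,-0.466]],[0,[-180,-80,0],[0,0,-0.466]]]'

```text
t: 0.62
ee_pos: [0.3826, 0.3615, 0.3038]
eef_rot: [[-1.0, -0.005, -0.0], [-0.005, 1.0, 0.0], [0.0, 0.0, -1.0]]
wrist_force: [0.6, 0.7, -0.6]
opening: 0.0854
finger_force: 0.0
```

Emit:
send_rows --commands '[[0.4,[-127,-153,50],[0,0,0]],[0.4,[-127,-153,50],[0,0,0]],[0.4,[-127,-153,50],[0,0,0]],[0.4,[-127,-153,50],[0,0,0]],[0.4,[-127,-153,50],[0,0,0]]]'

```text
t: 1.03
ee_pos: [0.5101, 0.2077, 0.2533]
eef_rot: [[-1.0, 0.0, -0.0], [0.0, 1.0, -0.0], [0.0, -0.0, -1.0]]
wrist_force: [0.3, 0.7, 0.1]
opening: 0.0514
finger_force: 0.0
```

Emit:
send_rows --commands '[[0.4,[-127,-153,75],[0,0,0]],[0.4,[-127,-153,75],[0,0,0]],[0.4,[-127,-153,75],[0,0,0]],[0.4,[-127,-153,75],[0,0,0]],[0.4,[-127,-153,75],[0,0,0]]]'

```text
t: 1.45
ee_pos: [0.6345, 0.058, 0.1794]
eef_rot: [[-1.0, 0.0, -0.0], [0.0, 1.0, 0.0], [0.0, 0.0, -1.0]]
wrist_force: [-0.3, 0.6, -0.6]
opening: 0.0517
finger_force: 0.0
```

Emit:
send_rows --commands '[[0.4,[0,0,0],[0,0,0]],[0.4,[0,0,0],[0,0,0]]]'

```text
t: 1.62
ee_pos: [0.6338, 0.0578, 0.1783]
eef_rot: [[-1.0, 0.003, -0.003], [0.003, 1.0, 0.0], [0.003, 0.0, -1.0]]
wrist_force: [-0.3, -0.2, 0.8]
opening: 0.0516
finger_force: 0.0
```

Run:
```python
from h import *
s=bot.get_state(); print(s['t'],np.round(s['ee_pos'],4),s['opening'])
c=shot('side'); np.save('s1.npy',c,allow_pickle=True)
e=np.array(s['ee_pos']); 
print(px(c,[e,e-[0,0,.073],e-[0,0,.054],[.6374,.0547,.044]]))
a=c['frame'][110:270,170:370,::-1]; cv2.imwrite('pics/s1.png',cv2.resize(a,None,fx=3.6,fy=3.6,interpolation=cv2.INTER_CUBIC))
```

```text
1.6167 [0.6338 0.0578 0.1783] 0.051552862774576
[[230.70025718 176.19768932]
 [232.67231865 204.75240065]
 [232.17567089 197.5762446 ]
 [233.36848281 225.60060461]]
```

View pics/s1.png

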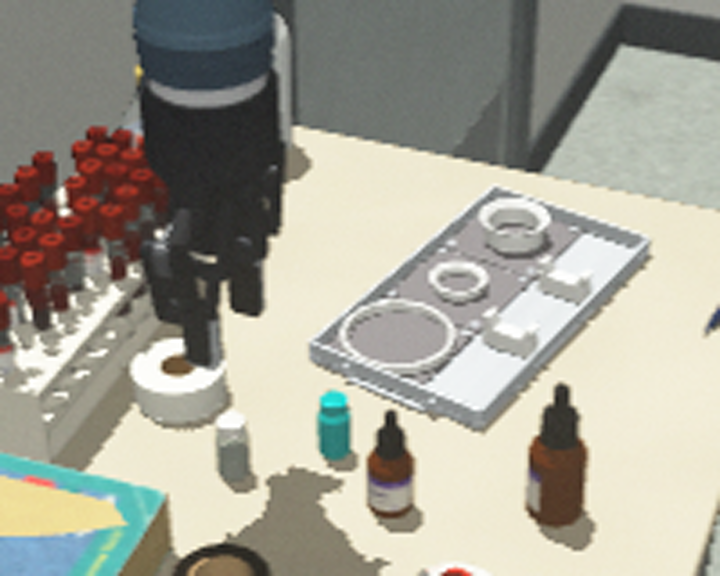

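The side crop shows the fingertips straddling (225,337), where 73 mm ahead of the TCP projects to (225,341). The vial cap is at (231,422), as predicted. Going down on the vial.

Emit:
send_rows --commands '[[0.4,[-3.5,-3,40],[0,0,0]],[0.4,[-3.5,-3,65],[0,0,0]],[0.4,[-3.5,-3,80],[0,0,0]],[0.4,[-3.5,-3,85],[0,0,0]],[0.4,[-3.5,-3,85],[0,0,0]]]' --grip_force 25

```text
t: 2.08
ee_pos: [0.6355, 0.0581, 0.0946]
eef_rot: [[-1.0, -0.002, -0.003], [-0.002, 1.0, 0.0], [0.003, 0.0, -1.0]]
wrist_force: [-0.8, -0.4, 0.4]
opening: 0.051
finger_force: 0.0
```

Emit:
send_rows --commands '[[1,[0,0,0],[0,0,0]],[1,[0,0,0],[0,0,0]],[1,[0,0,0],[0,0,0]],[1,[0,0,0],[0,0,0]],[1,[0,0,0],[0,0,0]]]'

```text
t: 2.5
ee_pos: [0.6385, 0.057, 0.0973]
eef_rot: [[-1.0, -0.0, 0.004], [-0.0, 1.0, 0.001], [-0.004, 0.001, -1.0]]
wrist_force: [0.3, -0.2, 5.8]
opening: 0.0195
finger_force: 24.4
```

Emit:
send_rows --commands '[[1,[0,0,-20],[0,0,0]],[1,[0,0,-50],[0,0,0]],[1,[0,0,-75],[0,0,0]],[1,[0,0,-75],[0,0,0]],[1,[0,0,-75],[0,0,0]]]'

```text
t: 2.92
ee_pos: [0.6387, 0.0567, 0.1726]
eef_rot: [[-1.0, -0.0, 0.005], [-0.0, 1.0, -0.0], [-0.005, -0.0, -1.0]]
wrist_force: [0.3, -0.6, -1.6]
opening: 0.0194
finger_force: 24.6
```

Run:
```python
from h import *
for i in range(3):
    c=shot('side'); s=bot.get_state(); print(s['t'],np.round(s['ee_pos'],4),s['opening'],np.round(s['wrist_force'],2))
np.save('s1.npy',c,allow_pickle=True)
e=np.array(s['ee_pos']); 
print(px(c,[e-[0,0,.073]]))
a=c['frame'][140:240,170:310,::-1]; cv2.imwrite('pics/s2.png',cv2.resize(a,None,fx=5,fy=5,interpolation=cv2.INTER_CUBIC))
```

```text
2.9667 [0.6375 0.0567 0.1708] 0.01992827274446378 [-0.08 -0.15 -1.89]
3.0167 [0.6367 0.0567 0.1696] 0.01959670812340568 [-0.89 -0.87 -0.53]
3.0667 [0.6362 0.0567 0.169 ] 0.01956774447278296 [-0.32  0.62 -0.19]
[[232.12663958 207.69918495]]
```

View pics/s2.png

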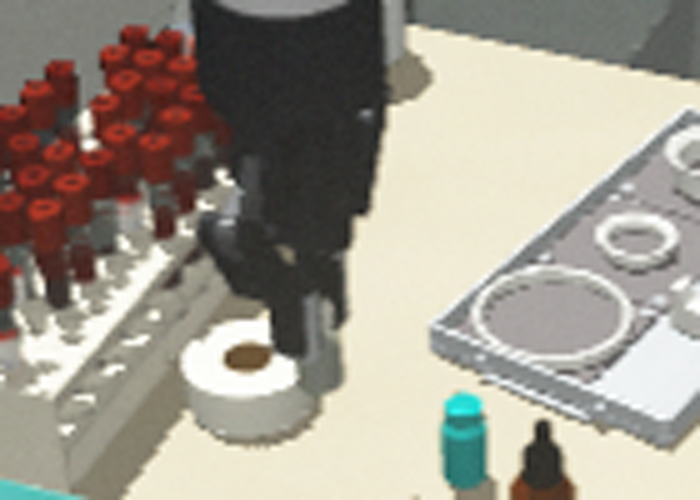

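Vial is held upright between the fingers, foot near crop pixel (320,395). Carrying it to its cup.

Emit:
send_rows --commands '[[1,[8,-30,0],[0,0,0]],[1,[18,-68,0],[0,0,0]],[1,[28,-106,0],[0,0,0]],[1,[38,-144,0],[0,0,0]],[1,[47,-180,0],[0,0,0]]]'

```text
t: 3.48
ee_pos: [0.5884, -0.1245, 0.1686]
eef_rot: [[-1.0, -0.0, -0.003], [-0.0, 1.0, 0.001], [0.003, 0.001, -1.0]]
wrist_force: [0.1, -0.5, -0.3]
opening: 0.0195
finger_force: 24.6
```

Emit:
send_rows --commands '[[1,[8,-34,0],[0,0,0]],[1,[16,-58,0],[0,0,0]],[1,[18,-64,0],[0,0,0]],[1,[18,-64,0],[0,0,0]],[1,[18,-64,0],[0,0,0]]]'

```text
t: 3.9
ee_pos: [0.5716, -0.1866, 0.1693]
eef_rot: [[-1.0, 0.0, -0.002], [0.0, 1.0, 0.002], [0.002, 0.002, -1.0]]
wrist_force: [-0.5, 0.7, -0.5]
opening: 0.0199
finger_force: 24.7
```

Emit:
send_rows --commands '[[1,[0,0,15],[0,0,0]],[1,[0,0,30],[0,0,0]],[1,[0,0,40],[0,0,0]],[1,[0,0,40],[0,0,0]],[1,[0,0,40],[0,0,0]]]'

```text
t: 4.32
ee_pos: [0.5719, -0.1857, 0.1296]
eef_rot: [[-1.0, -0.002, -0.002], [-0.002, 1.0, 0.001], [0.002, 0.001, -1.0]]
wrist_force: [0.4, -0.6, 0.4]
opening: 0.0197
finger_force: 24.7
```

Run:
```python
from h import *
for i in range(3):
    c=shot('side'); s=bot.get_state()
print(s['t'],np.round(s['ee_pos'],4),s['opening'],np.round(s['wrist_force'],2))
np.save('s1.npy',c,allow_pickle=True)
e=np.array(s['ee_pos']); 
print(px(c,[e-[0,0,.073],e-[0,0,.097],[.5716,-.1875,.015],[.5716,-.1875,.006]]))
a=c['frame'][120:220,250:390,::-1]; cv2.imwrite('pics/s3.png',cv2.resize(a,None,fx=5,fy=5,interpolation=cv2.INTER_CUBIC))
```

```text
4.4667 [ 0.573  -0.187   0.1312] 0.019868525120626434 [-0.21 -0.31  1.1 ]
[[296.42594253 172.38292169]
 [296.14213444 180.13300534]
 [296.46843756 186.21241399]
 [296.36320905 189.01372228]]
```

View pics/s3.png

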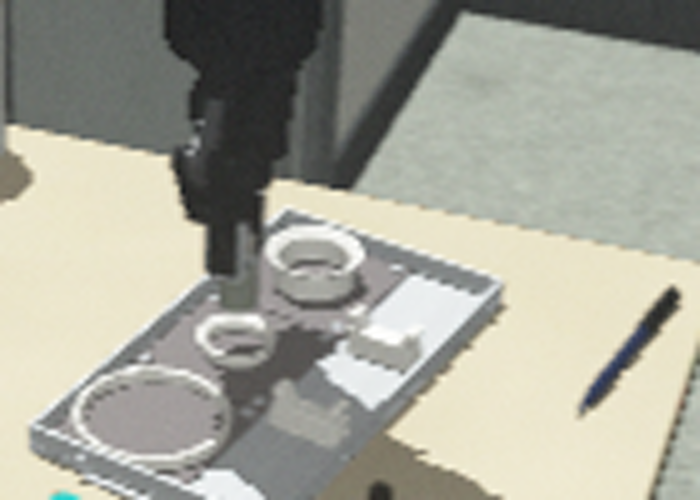

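Vial bottom (240,306) sits just over the cup mouth centre (235,338). Lowering and releasing.

Emit:
send_rows --commands '[[1,[-1,0,12],[0,0,0]],[1,[-1,0,22],[0,0,0]],[1,[-1,0,28],[0,0,0]],[1,[-1,0,28],[0,0,0]],[1,[-1,0,28],[0,0,0]]]'

```text
t: 4.88
ee_pos: [0.5736, -0.1877, 0.1028]
eef_rot: [[-1.0, 0.0, 0.001], [0.0, 1.0, -0.001], [-0.001, -0.001, -1.0]]
wrist_force: [-0.4, -0.5, 1.9]
opening: 0.02
finger_force: 24.9
```

Emit:
send_rows --commands '[[0.5,[0,0,0],[0,0,0]],[0.5,[0,0,0],[0,0,0]],[0.5,[0,0,0],[0,0,0]],[0.5,[0,0,0],[0,0,0]],[0.5,[0,0,0],[0,0,0]]]'

```text
t: 5.3
ee_pos: [0.5731, -0.1871, 0.1022]
eef_rot: [[-1.0, -0.0, -0.0], [-0.0, 1.0, 0.0], [0.0, 0.0, -1.0]]
wrist_force: [-0.4, 0.7, -0.1]
opening: 0.0428
finger_force: 0.0
```

Emit:
send_rows --commands '[[0.5,[0,0,-20],[0,0,0]],[0.4,[0,0,-60],[0,0,0]],[0.4,[0,0,-90],[0,0,0]],[0.4,[0,0,-90],[0,0,0]],[0.4,[0,0,-90],[0,0,0]]]'

```text
t: 5.72
ee_pos: [0.5748, -0.1879, 0.1949]
eef_rot: [[-1.0, -0.0, 0.005], [-0.0, 1.0, -0.002], [-0.005, -0.002, -1.0]]
wrist_force: [-0.7, -0.4, -1.0]
opening: 0.0512
finger_force: 0.0
```

Emit:
send_rows --commands '[[0.4,[6,36,0],[0,0,0]],[0.4,[13,74,0],[0,0,0]],[0.4,[20,112,0],[0,0,0]],[0.4,[27,150,0],[0,0,0]],[0.4,[33,184,0],[0,0,0]]]'

```text
t: 6.13
ee_pos: [0.5383, -0.0012, 0.1907]
eef_rot: [[-1.0, -0.0, -0.003], [-0.0, 1.0, 0.001], [0.003, 0.001, -1.0]]
wrist_force: [0.0, -0.3, 0.2]
opening: 0.0512
finger_force: 0.0
```

Emit:
send_rows --commands '[[0.4,[6,33,0],[0,0,0]],[0.4,[9,50,0],[0,0,0]],[0.4,[9,50,0],[0,0,0]],[0.4,[9,50,0],[0,0,0]],[0.4,[9,50,0],[0,0,0]]]'

```text
t: 6.55
ee_pos: [0.5309, 0.0462, 0.1915]
eef_rot: [[-1.0, 0.0, -0.001], [0.0, 1.0, -0.0], [0.001, -0.0, -1.0]]
wrist_force: [0.9, 0.2, 0.4]
opening: 0.0505
finger_force: 0.0
```

Run:
```python
from h import *
for i in range(3):
    c=shot('side'); s=bot.get_state()
print(s['t'],np.round(s['ee_pos'],4),s['opening'])
e=np.array(s['ee_pos']); 
print((px(c,[e-[0,0,.073],[.531,.047,.076],[.531,.047,0]])-[240,130])*4)
a=c['frame'][130:270,240:390,::-1]; cv2.imwrite('pics/s4.png',cv2.resize(a,None,fx=4,fy=4,interpolation=cv2.INTER_CUBIC))
```

```text
6.7 [0.5314 0.0456 0.192 ] 0.05116196747315476
[[156.41009361 308.32431467]
 [155.54410508 374.16386847]
 [154.56624633 479.26666618]]
```

View pics/s4.png

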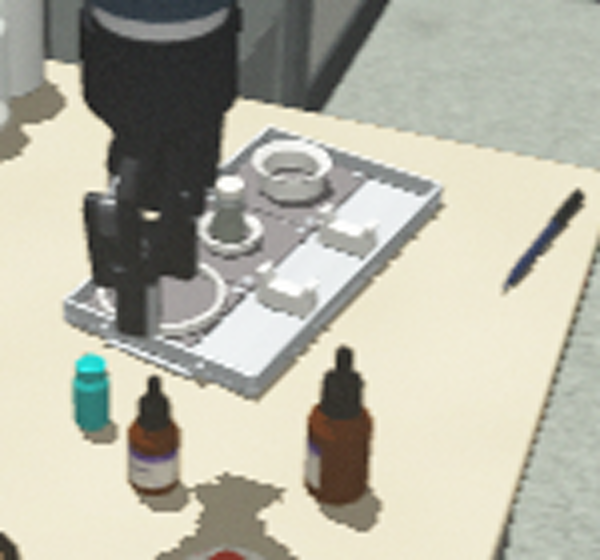

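The vial stands centred in its cup at (231,210). The bottle's teat top is at (153,379), where (155,374) was predicted, so descend on it.

Emit:
send_rows --commands '[[0.4,[0,1,35],[0,0,0]],[0.4,[0,1,65],[0,0,0]],[0.4,[0,1,84],[0,0,0]],[0.4,[0,1,90],[0,0,0]],[0.4,[0,1,90],[0,0,0]]]'

```text
t: 7.12
ee_pos: [0.5298, 0.047, 0.1007]
eef_rot: [[-1.0, 0.001, -0.004], [0.001, 1.0, 0.0], [0.004, 0.0, -1.0]]
wrist_force: [-0.1, 0.2, 1.0]
opening: 0.0515
finger_force: 0.0
```

Emit:
send_rows --commands '[[1,[0,0,0],[0,0,0]],[1,[0,0,0],[0,0,0]],[1,[0,0,0],[0,0,0]],[1,[0,0,0],[0,0,0]],[1,[0,0,0],[0,0,0]]]'

```text
t: 7.53
ee_pos: [0.5327, 0.0476, 0.104]
eef_rot: [[-1.0, -0.0, 0.004], [-0.0, 1.0, -0.0], [-0.004, -0.0, -1.0]]
wrist_force: [1.4, -0.5, 6.1]
opening: 0.0265
finger_force: 25.2
```

Emit:
send_rows --commands '[[1,[0,0,-20],[0,0,0]],[1,[0,0,-50],[0,0,0]],[1,[0,0,-75],[0,0,0]],[1,[0,0,-75],[0,0,0]],[1,[0,0,-75],[0,0,0]]]'

```text
t: 7.95
ee_pos: [0.5325, 0.0478, 0.1792]
eef_rot: [[-1.0, -0.0, 0.004], [-0.0, 1.0, 0.0], [-0.004, 0.0, -1.0]]
wrist_force: [-0.1, -0.4, -0.3]
opening: 0.0265
finger_force: 24.8
```

Emit:
send_rows --commands '[[1,[-2,-30,-10],[0,0,0]],[1,[-5,-68,-10],[0,0,0]],[1,[-8,-106,-10],[0,0,0]],[1,[-10,-144,-10],[0,0,0]],[1,[-13,-182,-10],[0,0,0]]]'

```text
t: 8.37
ee_pos: [0.5431, -0.1354, 0.1859]
eef_rot: [[-1.0, -0.001, -0.002], [-0.001, 1.0, 0.001], [0.002, 0.001, -1.0]]
wrist_force: [0.8, -0.2, 0.5]
opening: 0.027
finger_force: 24.9
```

Emit:
send_rows --commands '[[1,[-3,-38,0],[0,0,0]],[1,[-6,-76,0],[0,0,0]],[1,[-8,-108,0],[0,0,0]],[1,[-9,-128,0],[0,0,0]],[1,[-9,-132,0],[0,0,0]]]'

```text
t: 8.78
ee_pos: [0.5525, -0.2698, 0.1855]
eef_rot: [[-1.0, 0.004, -0.001], [0.004, 1.0, -0.0], [0.001, -0.0, -1.0]]
wrist_force: [0.0, -1.1, -1.2]
opening: 0.0268
finger_force: 24.9
```

Emit:
send_rows --commands '[[1,[0,0,10],[0,0,0]],[1,[0,0,25],[0,0,0]],[1,[0,0,40],[0,0,0]],[1,[0,0,45],[0,0,0]],[1,[0,0,45],[0,0,0]]]'

```text
t: 9.2
ee_pos: [0.5515, -0.2636, 0.1394]
eef_rot: [[-1.0, -0.002, -0.005], [-0.002, 1.0, 0.004], [0.005, 0.004, -1.0]]
wrist_force: [-0.4, 0.5, -0.5]
opening: 0.0266
finger_force: 24.9
```

Run:
```python
from h import *
for i in range(3):
    c=shot('side'); s=bot.get_state()
print(s['t'],np.round(s['ee_pos'],4),s['opening'],s['wrist_force'])
e=np.array(s['ee_pos']); 
print((px(c,[e-[0,0,.104],[.5537,-.2668,.025],[.5537,-.2668,.006]])-[250,110])*5)
a=c['frame'][110:210,250:390,::-1]; cv2.imwrite('pics/s5.png',cv2.resize(a,None,fx=5,fy=5,interpolation=cv2.INTER_CUBIC))
```

```text
9.35 [ 0.5535 -0.2655  0.1427] 0.026455480613376613 [-0.00438609  0.76612887 -0.44849926]
[[312.08059843 277.93294646]
 [311.21144698 297.99852726]
 [309.42340056 327.02674209]]
```

View pics/s5.png

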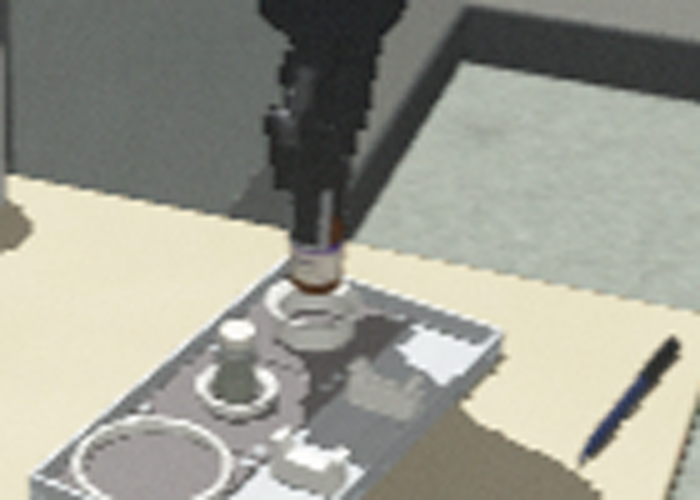

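Bottle foot (317,287) is over the cup mouth centre (312,303). Lowering and releasing.

Emit:
send_rows --commands '[[1,[-1,-1,12],[0,0,0]],[1,[-1,-1,24],[0,0,0]],[1,[-1,-1,31],[0,0,0]],[1,[-1,-1,32],[0,0,0]],[1,[-1,-1,32],[0,0,0]]]'

```text
t: 9.77
ee_pos: [0.5542, -0.2671, 0.11]
eef_rot: [[-1.0, -0.0, -0.0], [-0.0, 1.0, 0.0], [0.0, 0.0, -1.0]]
wrist_force: [0.1, 0.2, 0.1]
opening: 0.0266
finger_force: 25.9
```

Emit:
send_rows --commands '[[0.4,[0,0,0],[0,0,0]],[0.4,[0,0,0],[0,0,0]],[0.4,[0,0,0],[0,0,0]],[0.4,[0,0,0],[0,0,0]],[0.4,[0,0,0],[0,0,0]]]'

```text
t: 10.18
ee_pos: [0.5544, -0.2673, 0.1106]
eef_rot: [[-1.0, -0.0, 0.0], [-0.0, 1.0, -0.0], [-0.0, -0.0, -1.0]]
wrist_force: [-0.1, -1.1, 0.7]
opening: 0.0515
finger_force: 0.0
```

Emit:
send_rows --commands '[[0.4,[0,0,-20],[0,0,0]],[0.4,[0,0,-60],[0,0,0]],[0.4,[0,0,-90],[0,0,0]],[0.4,[0,0,-100],[0,0,0]],[0.4,[0,0,-100],[0,0,0]]]'

```text
t: 10.6
ee_pos: [0.5562, -0.2684, 0.2143]
eef_rot: [[-1.0, -0.0, 0.006], [-0.0, 1.0, -0.004], [-0.006, -0.004, -1.0]]
wrist_force: [0.1, -0.1, -0.2]
opening: 0.0511
finger_force: 0.0
```

Emit:
send_rows --commands '[[0.4,[8,34,0],[0,0,0]],[0.4,[17,74,0],[0,0,0]],[0.4,[26,114,0],[0,0,0]],[0.4,[35,153,0],[0,0,0]],[0.4,[45,192,0],[0,0,0]]]'

```text
t: 11.02
ee_pos: [0.5075, -0.0734, 0.2083]
eef_rot: [[-1.0, 0.0, -0.003], [0.0, 1.0, 0.001], [0.003, 0.001, -1.0]]
wrist_force: [0.2, -0.1, 0.4]
opening: 0.0508
finger_force: 0.0
```

Emit:
send_rows --commands '[[0.4,[9,39,0],[0,0,0]],[0.4,[18,78,0],[0,0,0]],[0.4,[27,117,0],[0,0,0]],[0.4,[36,155,0],[0,0,0]],[0.4,[44,185,0],[0,0,0]]]'

```text
t: 11.43
ee_pos: [0.463, 0.112, 0.2086]
eef_rot: [[-1.0, -0.001, -0.003], [-0.001, 1.0, 0.0], [0.003, 0.0, -1.0]]
wrist_force: [0.1, 0.4, -0.6]
opening: 0.0512
finger_force: 0.0
```

Emit:
send_rows --commands '[[0.4,[3,14,20],[0,0,0]],[0.4,[3,14,40],[0,0,0]],[0.4,[3,14,60],[0,0,0]],[0.4,[3,14,60],[0,0,0]],[0.4,[3,14,60],[0,0,0]]]'

```text
t: 11.85
ee_pos: [0.46, 0.1235, 0.1484]
eef_rot: [[-1.0, -0.0, -0.005], [-0.0, 1.0, -0.001], [0.005, -0.001, -1.0]]
wrist_force: [-0.0, -0.9, -0.6]
opening: 0.0514
finger_force: 0.0
```

Run:
```python
from h import *
for i in range(3):
    c=shot('side'); s=bot.get_state()
print(s['t'],np.round(s['ee_pos'],4),s['opening'],s['wrist_force'])
e=np.array(s['ee_pos']); 
print((px(c,[e-[0,0,.073],[.4626,.1237,.034]])-[220,110])*3.5)
a=c['frame'][110:280,220:400,::-1]; cv2.imwrite('pics/s6.png',cv2.resize(a,None,fx=3.5,fy=3.5,interpolation=cv2.INTER_CUBIC))
```

```text
12.0 [0.4628 0.1236 0.1511] 0.05136177801931401 [-0.01460553  0.24811124  0.75374023]
[[269.80472935 502.08216194]
 [267.56117533 558.23383013]]
```

View pics/s6.png

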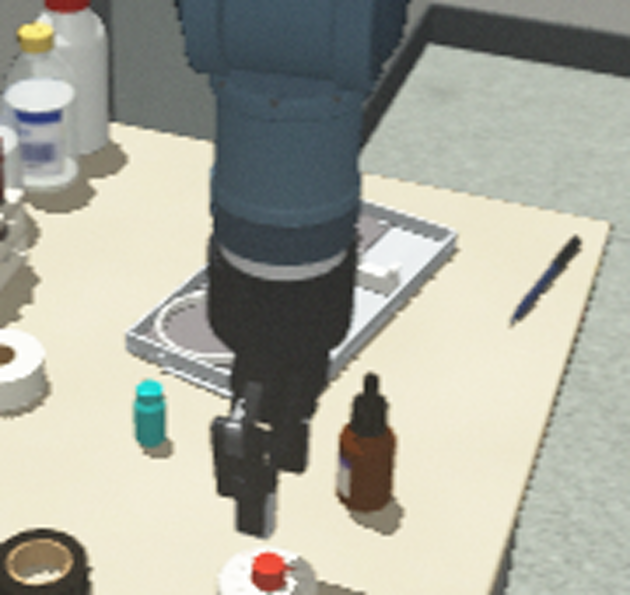

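The red knob is at (268,562) with its top as predicted, and the open fingers are centred above it. Descend, grip the knob, lift.

Emit:
send_rows --commands '[[0.4,[0,0,25],[0,0,0]],[0.4,[0,0,42],[0,0,0]],[0.4,[0,0,50],[0,0,0]],[0.4,[0,0,52],[0,0,0]],[0.4,[0,0,52],[0,0,0]]]' --grip_force 30

```text
t: 12.42
ee_pos: [0.4623, 0.1236, 0.0987]
eef_rot: [[-1.0, 0.0, -0.0], [0.0, 1.0, 0.0], [0.0, 0.0, -1.0]]
wrist_force: [0.2, 0.1, 1.2]
opening: 0.0513
finger_force: 0.0
```

Emit:
send_rows --commands '[[1,[0,0,0],[0,0,0]],[1,[0,0,0],[0,0,0]],[1,[0,0,0],[0,0,0]],[1,[0,0,0],[0,0,0]],[1,[0,0,0],[0,0,0]]]'

```text
t: 12.83
ee_pos: [0.4632, 0.1239, 0.0996]
eef_rot: [[-1.0, -0.0, 0.002], [-0.0, 1.0, 0.0], [-0.002, 0.0, -1.0]]
wrist_force: [-0.6, -0.5, 5.9]
opening: 0.0195
finger_force: 29.2
```

Emit:
send_rows --commands '[[1,[0,0,-20],[0,0,0]],[1,[0,0,-50],[0,0,0]],[1,[0,0,-85],[0,0,0]],[1,[0,0,-100],[0,0,0]],[1,[0,0,-100],[0,0,0]]]'

```text
t: 13.25
ee_pos: [0.4649, 0.1242, 0.2027]
eef_rot: [[-1.0, -0.0, 0.008], [-0.0, 1.0, 0.001], [-0.008, 0.001, -1.0]]
wrist_force: [1.7, 0.2, -0.3]
opening: 0.0196
finger_force: 29.4
```

Emit:
send_rows --commands '[[1,[-15,-28,0],[0,0,0]],[1,[-33,-61,0],[0,0,0]],[1,[-51,-94,0],[0,0,0]],[1,[-69,-127,0],[0,0,0]],[1,[-87,-160,0],[0,0,0]]]'

```text
t: 13.67
ee_pos: [0.5492, -0.0376, 0.1973]
eef_rot: [[-1.0, -0.0, -0.001], [-0.0, 1.0, 0.001], [0.001, 0.001, -1.0]]
wrist_force: [0.9, 0.6, -0.3]
opening: 0.0196
finger_force: 29.5
```

Emit:
send_rows --commands '[[1,[-18,-33,0],[0,0,0]],[1,[-34,-64,0],[0,0,0]],[1,[-39,-72,0],[0,0,0]],[1,[-39,-72,25],[0,0,0]],[1,[-39,-72,50],[0,0,0]]]'

```text
t: 14.08
ee_pos: [0.5897, -0.1095, 0.1483]
eef_rot: [[-1.0, 0.002, 0.003], [0.002, 1.0, -0.001], [-0.003, -0.001, -1.0]]
wrist_force: [0.6, -0.2, -0.7]
opening: 0.0195
finger_force: 29.5
```

Run:
```python
from h import *
for i in range(5):
    c=shot('side'); s=bot.get_state()
print(s['t'],np.round(s['ee_pos'],4),s['opening'],s['wrist_force'])
e=np.array(s['ee_pos']); 
print((px(c,[e-[0,0,.0996],[.589,-.1081,.014],[.589,-.1081,.006]])-[230,110])*4.5)
a=c['frame'][110:230,230:380,::-1]; cv2.imwrite('pics/s7.png',cv2.resize(a,None,fx=4.5,fy=4.5,interpolation=cv2.INTER_CUBIC))
```

```text
14.3333 [ 0.588  -0.1078  0.1488] 0.019440194361043998 [ 1.03027322 -0.10818834 -0.83860681]
[[224.8166092  360.72683634]
 [222.90305269 411.56992662]
 [222.78771273 423.02524902]]
```

View pics/s7.png

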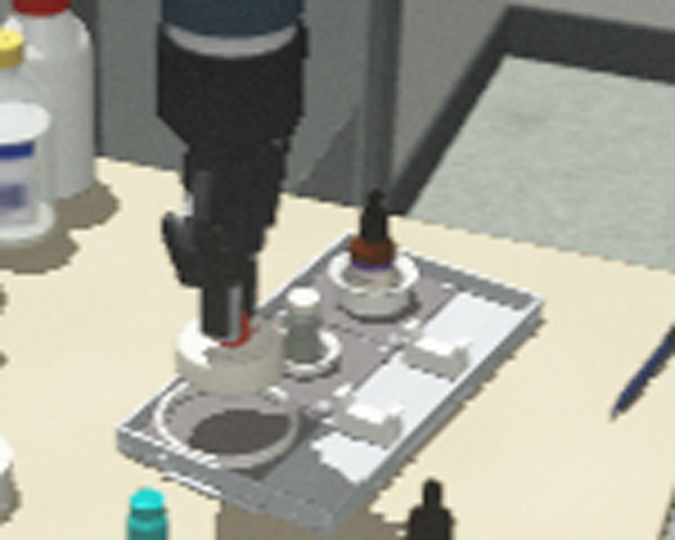

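The bottle stands in its cup at (373,270) and the vial in its own. The timer hangs level with its centre near (231,365) over the dish centre (225,421). Shifting +2 mm in x, then lowering and releasing.

Emit:
send_rows --commands '[[1,[-2,0,15],[0,0,0]],[1,[-2,0,28],[0,0,0]],[1,[-2,0,38],[0,0,0]],[1,[-2,0,42],[0,0,0]],[1,[-2,0,43],[0,0,0]]]'

```text
t: 14.75
ee_pos: [0.5902, -0.1079, 0.1057]
eef_rot: [[-1.0, -0.001, 0.0], [-0.001, 1.0, 0.0], [-0.0, 0.0, -1.0]]
wrist_force: [-1.1, 0.2, 3.4]
opening: 0.0194
finger_force: 29.8
```

Emit:
send_rows --commands '[[1,[0,0,0],[0,0,0]],[0.5,[0,0,0],[0,0,0]],[0.5,[0,0,0],[0,0,0]],[0.5,[0,0,0],[0,0,0]],[0.5,[0,0,0],[0,0,0]]]'

```text
t: 15.17
ee_pos: [0.5905, -0.1083, 0.1059]
eef_rot: [[-1.0, -0.0, 0.001], [-0.0, 1.0, -0.0], [-0.001, -0.0, -1.0]]
wrist_force: [0.2, 0.1, 0.0]
opening: 0.0426
finger_force: 0.0
```

Emit:
send_rows --commands '[[0.5,[0,0,-20],[0,0,0]],[0.5,[0,0,-60],[0,0,0]],[0.5,[0,0,-100],[0,0,0]],[0.5,[0,0,-115],[0,0,0]],[0.5,[0,0,-115],[0,0,0]]]'

```text
t: 15.58
ee_pos: [0.5931, -0.1091, 0.2262]
eef_rot: [[-1.0, -0.0, 0.01], [-0.0, 1.0, -0.003], [-0.01, -0.003, -1.0]]
wrist_force: [0.8, -0.2, -0.3]
opening: 0.043
finger_force: 0.0
```

Run:
```python
from h import *
for i in range(3):
    c=shot('side'); s=bot.get_state()
print(s['t'],np.round(s['ee_pos'],4),s['opening'],s['wrist_force'])
a=c['frame'][110:230,230:380,::-1]; cv2.imwrite('pics/s8.png',cv2.resize(a,None,fx=4.5,fy=4.5,interpolation=cv2.INTER_CUBIC))
```

```text
15.7333 [ 0.5899 -0.1081  0.2197] 0.042643102762559885 [-0.73245516 -0.08939614 -0.45143241]
```

View pics/s8.png

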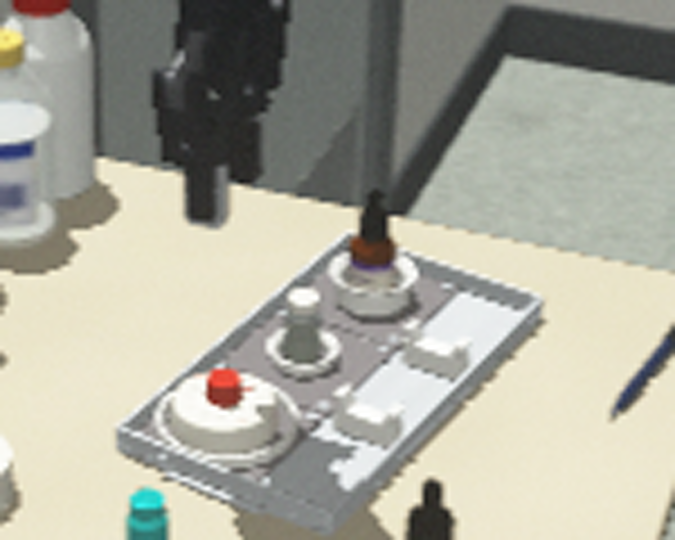

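The timer lies flat in its dish, knob at (224,385), body inside the rim. Now the forceps.

Emit:
send_rows --commands '[[0.5,[20,30,0],[0,0,0]],[0.5,[42,62,0],[0,0,0]],[0.5,[65,95,0],[0,0,0]],[0.5,[88,128,0],[0,0,0]],[0.5,[110,161,0],[0,0,0]]]'

```text
t: 16.15
ee_pos: [0.4773, 0.0539, 0.2182]
eef_rot: [[-1.0, 0.001, -0.004], [0.001, 1.0, 0.0], [0.004, 0.0, -1.0]]
wrist_force: [1.0, 0.1, 1.1]
opening: 0.0432
finger_force: 0.0
```

Emit:
send_rows --commands '[[0.5,[22,32,0],[0,0,0.12]],[0.5,[45,65,0],[0,0,0.24]],[0.5,[67,98,0],[0,0,0.36]],[0.5,[90,130,0],[0,0,0.48]],[0.5,[110,161,0],[0,0,0.6]]]'

```text
t: 16.57
ee_pos: [0.3747, 0.2038, 0.2185]
eef_rot: [[-0.85, 0.526, -0.004], [0.526, 0.85, -0.001], [0.003, -0.003, -1.0]]
wrist_force: [0.5, 0.7, -1.1]
opening: 0.0432
finger_force: 0.0
```

Emit:
send_rows --commands '[[0.5,[0,0,0],[0,0,0.12]],[0.5,[0,0,0],[0,0,0.24]],[0.5,[0,0,0],[0,0,0.36]],[0.5,[0,0,0],[0,0,0.48]],[0.5,[0,0,0],[0,0,0.6]]]'

```text
t: 16.98
ee_pos: [0.376, 0.2029, 0.2185]
eef_rot: [[-0.405, 0.914, -0.004], [0.914, 0.405, -0.001], [0.0, -0.004, -1.0]]
wrist_force: [0.9, -0.1, 0.8]
opening: 0.0428
finger_force: 0.0
```

Emit:
send_rows --commands '[[0.5,[0,0,0],[0,0,0.11]],[0.5,[0,0,0],[0,0,0.154]],[0.5,[0,0,0],[0,0,0.154]],[0.5,[0,0,0],[0,0,0.154]]]'

```text
t: 17.32
ee_pos: [0.3765, 0.2028, 0.219]
eef_rot: [[-0.266, 0.964, -0.003], [0.964, 0.266, -0.001], [-0.0, -0.003, -1.0]]
wrist_force: [0.6, 0.1, -0.1]
opening: 0.0428
finger_force: 0.0
```

Emit:
send_rows --commands '[[0.5,[12.5,-3,30],[0,0,0.053]],[0.5,[12.5,-3,65],[0,0,0.053]],[0.5,[12.5,-3,95],[0,0,0.053]],[0.5,[12.5,-3,110],[0,0,0.053]],[0.5,[12.5,-3,110],[0,0,0.053]]]'

```text
t: 17.73
ee_pos: [0.3679, 0.2131, 0.1066]
eef_rot: [[-0.215, 0.977, -0.008], [0.977, 0.215, -0.003], [-0.001, -0.008, -1.0]]
wrist_force: [-0.2, -0.7, -0.6]
opening: 0.0426
finger_force: 0.0
```

Run:
```python
from h import *
for i in range(4):
    c=shot('side'); s=bot.get_state()
print(s['t'],np.round(s['ee_pos'],4),s['opening'],s['wrist_force'],np.round(s['eef_rot'],3).tolist())
e=np.array(s['ee_pos']); 
y=np.array(s['eef_rot'])[:,1]
print((px(c,[e-[0,0,.073],e-[0,0,.073]+.02*y,e-[0,0,.073]-.02*y,[.370,.2139,.004],[.3563,.2759,.004],[.3836,.1518,.004]])-[270,230])*5)
a=c['frame'][230:370,270:400,::-1]; cv2.imwrite('pics/s9.png',cv2.resize(a[:120],None,fx=5,fy=5,interpolation=cv2.INTER_CUBIC))
c=shot('top'); np.save('c1.npy',c,allow_pickle=True)
```

```text
17.9333 [0.3722 0.2148 0.1114] 0.042645327089186856 [1.32200757 0.66719082 0.99684404] [[-0.214, 0.977, 0.002], [0.977, 0.214, 0.001], [0.0, 0.002, -1.0]]
[[283.65793272 419.2266668 ]
 [228.81796615 412.35070852]
 [338.77803234 426.12052439]
 [283.32801436 479.44861354]
 [270.95697531 624.28298137]
 [294.56751962 350.76550551]]
```

View pics/s9.png

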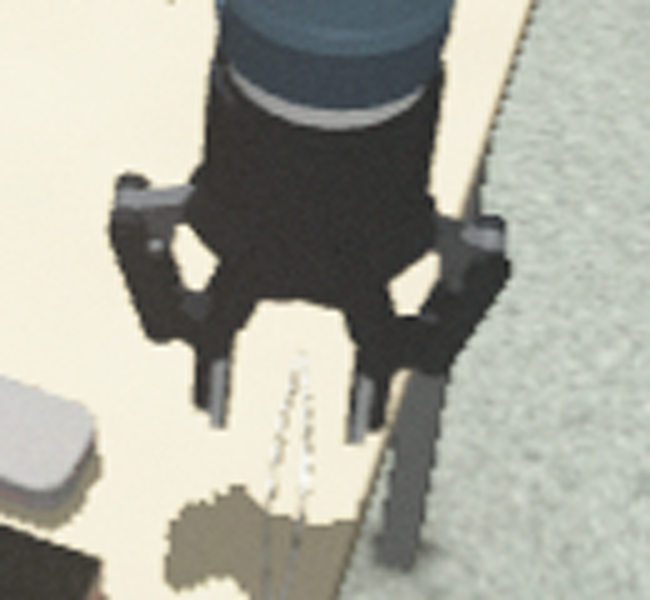

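The fingertips (220,425) and (357,440) are centred on the forceps, which run from (305,355) through about (288,480). Descend and grip.

Emit:
send_rows --commands '[[0.5,[0,0,12],[0,0,0]],[0.5,[0,0,22],[0,0,0]],[0.5,[0,0,28],[0,0,0]],[0.5,[0,0,31],[0,0,0]],[0.5,[0,0,31],[0,0,0]]]'

```text
t: 18.4
ee_pos: [0.3715, 0.2145, 0.0795]
eef_rot: [[-0.214, 0.977, 0.0], [0.977, 0.214, 0.0], [0.0, 0.0, -1.0]]
wrist_force: [0.2, 0.4, -1.1]
opening: 0.0431
finger_force: 0.0
```

Emit:
send_rows --commands '[[0.75,[0,0,0],[0,0,0]],[0.75,[0,0,0],[0,0,0]],[0.75,[0,0,0],[0,0,0]]]'

```text
t: 18.65
ee_pos: [0.3718, 0.2147, 0.0799]
eef_rot: [[-0.214, 0.977, 0.001], [0.977, 0.214, 0.0], [0.0, 0.001, -1.0]]
wrist_force: [-0.5, -0.2, 1.4]
opening: 0.0212
finger_force: 0.0
```

Emit:
send_rows --commands '[[0.75,[0,0,2],[0,0,0]],[0.75,[0,0,2],[0,0,0]],[1,[0,0,2],[0,0,0]],[1,[0,0,2],[0,0,0]],[1,[0,0,2],[0,0,0]]]'

```text
t: 19.07
ee_pos: [0.3713, 0.2145, 0.0775]
eef_rot: [[-0.214, 0.977, 0.0], [0.977, 0.214, 0.0], [0.0, 0.0, -1.0]]
wrist_force: [-0.5, -1.2, 1.8]
opening: 0.0107
finger_force: 29.3
```

Emit:
send_rows --commands '[[1,[0,0,0],[0,0,0]],[1,[0,0,0],[0,0,0]]]'

```text
t: 19.23
ee_pos: [0.3713, 0.2145, 0.0775]
eef_rot: [[-0.214, 0.977, 0.0], [0.977, 0.214, 0.0], [0.0, 0.0, -1.0]]
wrist_force: [-1.3, -0.0, 2.1]
opening: 0.0103
finger_force: 29.4
```

Emit:
send_rows --commands '[[1,[0,0,-20],[0,0,0]],[1,[0,0,-55],[0,0,0]],[1,[0,0,-90],[0,0,0]],[1,[0,0,-125],[0,0,0]],[1,[0,0,-155],[0,0,0]]]'

```text
t: 19.65
ee_pos: [0.3713, 0.2145, 0.2345]
eef_rot: [[-0.214, 0.977, 0.001], [0.977, 0.214, 0.001], [0.0, 0.001, -1.0]]
wrist_force: [0.4, 0.6, -1.7]
opening: 0.0102
finger_force: 29.3
```

Emit:
send_rows --commands '[[1,[-30,4,0],[0,0,0]],[1,[-68,8,0],[0,0,0]],[1,[-108,13,0],[0,0,0]],[1,[-148,18,0],[0,0,0]],[1,[-188,22,0],[0,0,0]]]'

```text
t: 20.07
ee_pos: [0.4333, 0.0339, 0.2325]
eef_rot: [[-0.214, 0.977, 0.001], [0.977, 0.214, 0.0], [-0.0, 0.001, -1.0]]
wrist_force: [1.4, 1.2, -0.8]
opening: 0.0103
finger_force: 29.4
```

Emit:
send_rows --commands '[[1,[-40,5,0],[0,0,0.09]],[1,[-80,10,0],[0,0,0.18]],[1,[-120,15,0],[0,0,0.27]],[1,[-160,20,0],[0,0,0.36]],[1,[-200,24,0],[0,0,0.435]]]'

```text
t: 20.48
ee_pos: [0.4994, -0.1568, 0.2321]
eef_rot: [[0.222, 0.975, 0.0], [0.975, -0.222, 0.0], [0.0, 0.0, -1.0]]
wrist_force: [0.5, 0.1, 0.6]
opening: 0.0103
finger_force: 29.4
```

Emit:
send_rows --commands '[[1,[0,0,0],[0,0,0]],[1,[0,0,0],[0,0,0]],[1,[0,0,0],[0,0,0]]]'

```text
t: 20.73
ee_pos: [0.4986, -0.1545, 0.2318]
eef_rot: [[0.218, 0.976, -0.001], [0.976, -0.218, 0.001], [0.001, -0.001, -1.0]]
wrist_force: [-0.2, 0.8, 0.3]
opening: 0.0105
finger_force: 29.4
```

Emit:
send_rows --commands '[[1,[-8,6,20],[0,0,0]],[1,[-16.5,11,50],[0,0,0]],[1,[-16.5,11,80],[0,0,0]],[1,[-16.5,11,105],[0,0,0]],[1,[-16.5,11,115],[0,0,0]]]'

```text
t: 21.15
ee_pos: [0.5035, -0.1705, 0.114]
eef_rot: [[0.216, 0.976, -0.006], [0.976, -0.216, 0.003], [0.002, -0.006, -1.0]]
wrist_force: [-0.8, 0.1, 0.0]
opening: 0.0107
finger_force: 29.4
```

Emit:
send_rows --commands '[[1,[0,0,0],[0,0,0]],[1,[0,0,0],[0,0,0]],[1,[0,0,0],[0,0,0]]]'

```text
t: 21.4
ee_pos: [0.5073, -0.1731, 0.1191]
eef_rot: [[0.217, 0.976, 0.002], [0.976, -0.217, -0.001], [-0.0, 0.003, -1.0]]
wrist_force: [0.8, -0.7, 0.5]
opening: 0.0109
finger_force: 29.4
```

Emit:
send_rows --commands '[[1,[0,0,5],[0,0,0]],[1,[0,0,10],[0,0,0]],[1,[0,0,14],[0,0,0]],[1,[0,0,16],[0,0,0]],[1,[0,0,16],[0,0,0]]]'

```text
t: 21.82
ee_pos: [0.5059, -0.1731, 0.1008]
eef_rot: [[0.218, 0.976, -0.001], [0.976, -0.218, 0.001], [0.0, -0.001, -1.0]]
wrist_force: [0.9, -0.4, -0.5]
opening: 0.0106
finger_force: 29.4
```

Emit:
send_rows --commands '[[1,[0,0,2],[0,0,0]],[1,[0,0,4],[0,0,0]],[1,[0,0,5],[0,0,0]],[1,[0,0,5],[0,0,0]],[1,[0,0,5],[0,0,0]]]'

```text
t: 22.23
ee_pos: [0.5063, -0.1732, 0.0963]
eef_rot: [[0.218, 0.976, -0.0], [0.976, -0.218, 0.0], [0.0, -0.0, -1.0]]
wrist_force: [0.2, -0.2, -0.7]
opening: 0.0102
finger_force: 29.4
```

No contact below the notch mouth, so the forceps are inside the notches. Release and retreat.

Emit:
send_rows --commands '[[0.7,[0,0,0.5],[0,0,0]],[0.7,[0,0,0.5],[0,0,0]],[0.7,[0,0,0.5],[0,0,0]],[0.7,[0,0,0.5],[0,0,0]],[0.7,[0,0,0.5],[0,0,0]]]'

```text
t: 22.65
ee_pos: [0.5063, -0.1733, 0.0959]
eef_rot: [[0.218, 0.976, 0.0], [0.976, -0.218, 0.0], [0.0, 0.0, -1.0]]
wrist_force: [0.1, 1.2, 0.2]
opening: 0.0254
finger_force: 0.0
```

Emit:
send_rows --commands '[[0.7,[0,0,-10],[0,0,0]],[0.7,[0,0,-35],[0,0,0]],[0.7,[0,0,-75],[0,0,0]],[0.7,[0,0,-110],[0,0,0]],[0.7,[0,0,-145],[0,0,0]]]'

```text
t: 23.07
ee_pos: [0.506, -0.1731, 0.2433]
eef_rot: [[0.218, 0.976, 0.0], [0.976, -0.218, -0.0], [0.0, 0.0, -1.0]]
wrist_force: [0.9, 0.0, -0.3]
opening: 0.0254
finger_force: 0.0
```

Emit:
send_rows --commands '[[0.7,[40,0,-5],[0,0,0]],[0.7,[80,0,-5],[0,0,0]],[0.7,[120,0,-5],[0,0,0]],[0.7,[160,0,-5],[0,0,0]],[0.7,[195,0,-5],[0,0,0]]]'

```text
t: 23.48
ee_pos: [0.549, 0.0193, 0.2471]
eef_rot: [[0.218, 0.976, 0.001], [0.976, -0.218, 0.0], [0.001, 0.001, -1.0]]
wrist_force: [0.2, 0.2, -0.5]
opening: 0.0254
finger_force: 0.0
```

Run:
```python
from h import *
for i in range(3): s=bot.get_state(); c=shot('top')
print(s['t'],np.round(s['ee_pos'],4))
np.save('c2.npy',c,allow_pickle=True); d=shot('side'); np.save('d2.npy',d,allow_pickle=True)
a=cv2.resize(c['frame'][175:255,285:400,::-1],(690,480),interpolation=cv2.INTER_CUBIC)[:,:460*3//2]
b=d['frame'][120:220,250:370,::-1]
A=cv2.resize(c['frame'][175:255,285:400,::-1],(410,285),interpolation=cv2.INTER_CUBIC); A=cv2.resize(c['frame'][172:257,285:385,::-1],None,fx=4,fy=4,interpolation=cv2.INTER_CUBIC)
Bm=cv2.resize(b,None,fx=3.3,fy=3.4,interpolation=cv2.INTER_CUBIC)
cv2.imwrite('pics/fin.png',np.hstack([A,Bm]))
print(A.shape,Bm.shape)
```

```text
23.5833 [0.5493 0.0216 0.2468]
(340, 400, 3) (340, 396, 3)
```

View pics/fin.png

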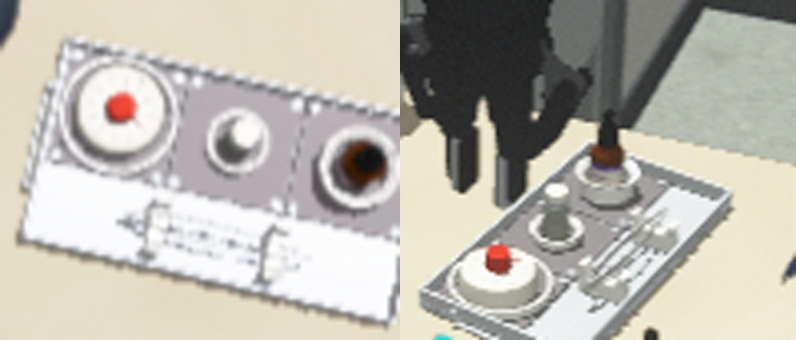

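The final picture shows the forceps in both notches, from (118,220) to (310,262), with mid-point (214,241) against the rests' (215,244). The timer (122,106), vial cap (244,130) and bottle cap (371,160) are in their cups. I check the tops numerically, then hand in if they are good.

Run:
```python
from h import *
c=np.load('c2.npy',allow_pickle=True).item()
A=lambda x,y,z:w(c,285+(x+.5)/4-.5,172+(y+.5)/4-.5,z)[:2]
e=[(A(371,160,.074)-[.5537,-.2668]),(A(244,130,.05)-[.5716,-.1875]),(A(122,106,.04)-[.589,-.1081])]
print(np.round(e,4)); s=bot.get_state(); print(s['t'],s['finger_force'])
if max(np.linalg.norm(x) for x in e)<.006: print(order.job_done())
```

```text
[[-0.0012  0.002 ]
 [ 0.0025  0.0006]
 [ 0.0012  0.0003]]
23.6833 0.0
the job is handed in; nothing more can be done
None
```

The kit is packed and the job handed in at 23.7 s. The smaller bottle, the vial and the timer each measured within 3 mm of their cup centres. The forceps lie centred in both notches, and the arm never went near enough to the label roll or larger bottle to touch them.

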